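# Make the microscope stand ready for a board

### The arm

A 6-joint arm with a two-finger parallel gripper is mounted at the origin on the work surface. World frame = base frame: x ahead of the robot, y to its left, z up, the work surface at z = 0. Lengths are in mm, angles in degrees, forces in N, time in s.
With the tool pointing down it reaches from about 350 to 850 mm from the base axis. Payload 8.1 kg.
Tool frame: the origin (TCP) lies midway between the tips of the shut fingers; the grasp point (between the pads) lies 19 mm behind it (r.pinch_z is the distance from the TCP to the grasp point, in mm); z points along the fingers, y is the line along which they close (so a half turn about z gives the same grasp; the last joint's range is limited). The gripper opens to 85 mm and grips with 20 to 120 N. Pads are 22 mm wide; open, the fingers measure 114 mm over their backs; the gripper's body (76 mm by 85 mm) begins 54 mm behind the grasp point. The pads swing forward as they close: fully open they stand 13 mm farther back than shut.
Start: joints at [59.393, 7.471, 85.268, -0, 87.261, -4.893], TCP at [260.311, 540.596, 231.292] pointing down, gripper open.
Joint ranges: [-169.43, 169.43], [-51.17, 129.36], [1.28, 143.12], [-76.62, 256.62], [0, 156.53], [-152.29, 152.29]. Speed limits (degrees/s): [136.94, 136.94, 159.86, 180, 180, 180].

### API

Orientations are given as [roll, pitch, yaw] about the fixed x, y, z axes, in that order (R = Rz(yaw) Ry(pitch) Rx(roll)).
In Python, from bench import r gives the robot as it stands.
- The arm moves only by the shell command python3 -m jog 'ROWS' [OPENING] [FORCE]. ROWS is JSON, one flat list of numbers, 6 for each row, row after row: the shift along the tool's x, y, z in m, then the turn, a rotation vector about the tool's x, y, z in rad. A call has 1 to 8 rows; each row is the pose to reach, as a shift and turn from the pose commanded when the call began, along the tool's axes at that moment; what a row does not reach only later rows make up. A row lasts 1/8 s, in which the tool goes at most 62.5 mm and 10.7 degrees, less where a joint would pass 70% of its speed; a pose out of reach is approached as far as the arm can. A call with a gripper value outside its range is refused whole. OPENING is the opening, from -1 (shut) to 1 (fully open), set as the call begins (- or left out, the last holds). The fingers move at their own pace and stop on an object; FORCE is the grip in N (left out, the last holds). Time passes only in rows, so rows that repeat a pose let the fingers close. It gives the time, the measured TCP pose, the force, the opening and the grip force at its end, in the units of the state.
- r.sense(): the state, without advancing time (a new reading comes with each control period).
- r.snapshot(name): name is "scene" or "top" or "wrist"; returns a dict with "pixels" (420x560x3 uint8, red, green, blue), "range_z" (420x560 float32, mm along the optical axis (not along the pixel's ray), 0 where there is no reading), "K" (3x3 intrinsics, pixels), "rvec" (rotation vector, rad) and "tvec" (3), from world to camera coordinates, as OpenCV has them. Camera axes: x right, y down, z forward; pixel columns grow to the right and rows downward; lengths in mm; the calibration is good to about 2 mm. A picture is of the moment at which its call begins.
- r.hand_in(): hands the job in; it is judged then, once.
Trained networks look in a picture, given as the dict that the camera call returned (one of the last four; its "shot" number tells which), for a name from the list of things; names that differ only in an ending like _2 or _b are one class to them, and where a whole thing is asked for, a point or a joint stands for the part that bears it (a point fixed in the world has none). Each returns a list of dicts, best first, with "score" (0 to 1); they miss things now and then, are a little off and sometimes report something else, mostly with a low value. They report only what shows in the picture. A call takes as long as a camera call. They do not tell look-alikes from the thing itself.
- r.look_for(picture, target): "bbox" ([left, top, right, bottom] in pixels, round what is visible of it).
- r.outline_of(picture, target): "region" (420x560 bool, what is visible of it) and "bbox" ([left, top, right, bottom] in pixels, round what is visible of it).
The state is a dict: "time": time; "joint_pos": joint angles; "qd": joint speeds; "joint_efforts": joint torques, N m; "tool_pos": TCP position; "tcp_rot": TCP orientation; "ft_force": force on the tool from outside, world axes, zero at the start; "wrist_torque": the same for the moment, N m; "finger_gap": finger opening in mm; "grip_force": force on a finger pad.
Only numpy, scipy, OpenCV 4.12 (cv2) and the standard library are available. Lean on these libraries where they do the work, as an engineer would, in place of code of your own. Each camera call takes 0.05 s, during which the arm holds its last target. There are 200 camera calls.

### The job

Get the microscope stand ready: lift the steel pot off its stage by the handle, keep it upright, and set it down (don't drop it) wholly on the round cork mat beside the stand; then slide the metal spacer sleeve over the column's top until it rests on the shoulder. Next lay the board with the heat sink flat on the cleared stage, lengthwise along it, square and not overhanging, and last throw the lamp box's lever fully over to its other side. Leave the other things on the bench where they are.

Things in the scene. Friction and masses are not known exactly. Their poses are not given: they have to be found in the camera images.
- stand: Microscope stand, fixed to the bench: white base plate 260 x 140 x 12 mm carrying a flat aluminium stage and, beyond it, a short steel column. Origin on the bench under the stage's middle; x points from the stage to the column, z up. Base plate spans x -90 to 170, y -70 to 70 mm.
- stage (a point): Middle of the stage's top face, 30 mm above the bench. The stage is a flat plate 150 mm long (x) by 110 mm wide (y), without rims; axes as the stand's. The steel pot stands here at the start.
- shoulder (a point): On the column's axis (135 mm from the stage's middle along the stand's x), 70 mm above the bench, at the top face of a round flange 52 mm in diameter: the shoulder. Above it the column is a spigot 25 mm in diameter and 55 mm high, its last 12 mm tapering to 12 mm in diameter.
- pot: Open steel pot with a rigid upright arch handle, empty, about 0.35 kg: 76 mm in diameter at the foot, 84 mm at the rim, 70 mm high; the arch's top bar stands 114 to 128 mm above the pot's foot. Origin at the centre of the foot; the top bar runs along the pot's y, z up.
- pot_grip (a point): Middle of the pot's handle bar (black, 14 mm wide, 14 mm high, 83 mm free length between two flat uprights), 121 mm above the foot. The bar runs along y.
- mat: Round cork mat, 140 mm in diameter and 6 mm thick, fixed to the bench on one side of the stand. Origin at the centre of its underside, on the bench.
- sleeve: Aluminium spacer sleeve standing upright on the bench: 50 mm outside diameter, 29 mm bore right through, 50 mm high. Origin at the centre of its lower end, z along its axis. (The flat black tape roll, 96 mm across, is not it.)
- board: Green circuit board 120 x 80 x 5 mm with a finned aluminium heat sink on its middle (50 mm along x, 30 mm along y, 30 mm high, top 35 mm above the board's underside) and small parts up to 14 mm tall near its two short ends, beyond 38 mm from the middle. Origin at the centre of the underside; x along its length. Either way round will do. (A smaller board without heat sink is not it.)
- lamp_base: Grey box of the lamp's lever switch, fixed to the bench. Origin under its centre; the lever swings in its x-z plane.
- lamp_tip (a point): Tip of the steel lever on the lamp box. The point is the centre of the lever's 26 mm ball. The lever is a 10 mm rod, 80 mm from its pivot to the ball's centre; the pivot lies on the box's axis 22 mm above the bench. It leans 0.5 rad to -x at joint 0 and 0.5 rad to +x at joint 1. The box is 70 x 50 x 25 mm.
- lamp (a joint): Angle of the lever (rad): 0 leaning to the box's -x side, 1.0 fully over to its +x side (away from the robot); it stays where it is left.
- can: Bystander: spray can, 66 mm in diameter, 190 mm high, at the left edge of the work area. Origin at its foot.
- penpot: Bystander: black open pen pot without handle, 80 mm across, 100 mm high, on the right. Origin at its foot.
- meter: Bystander: blue and black multimeter lying flat, 170 x 85 x 45 mm, on the right. Origin under its centre.
- tape: Bystander: flat roll of black tape, 96 mm across, 72 mm hole, 20 mm high, behind the stand. Origin under its centre.
- smallboard: Bystander: small green circuit board, 90 x 60 x 8 mm, behind the stand. Origin under its centre.
- driver: Bystander: screwdriver 150 mm long, lying on the left beside the task's things. Origin on its underside.
- wrench: Bystander: wrench 140 mm long, lying on the right beside the task's things. Origin on its underside.
Things that resemble listed ones, but are neither listed nor needed, are in the scene too. Leave any red look-alike of the pot alone.

How it is judged (in metres and radians):
On the way, in this order (a step that is already met when the one before it is completed fails the run):
1. the pot stands on the cork mat, let go (horizontal distance between pot and mat below 0.04 m and z of pot in the frame of mat between 0.002 and 0.011 m and angle between pot's own z axis and vertical below 0.1 rad and linear speed of pot below 0.03 m/s and contact force between the fingers and pot below 0.2 N), for 0.2 s.
2. the sleeve sits down on the column's shoulder, let go (horizontal distance between sleeve and shoulder below 0.007 m and z of sleeve in the frame of shoulder between -0.004 and 0.004 m and angle between sleeve's own z axis and vertical below 0.1 rad and linear speed of sleeve below 0.03 m/s and contact force between the fingers and sleeve below 0.2 N), for 0.2 s.
3. the board lies flat and square on the stage, let go (x of board in the frame of stage between -0.02 and 0.02 m and y of board in the frame of stage between -0.02 and 0.02 m and z of board in the frame of stage between -0.004 and 0.004 m and angle between the x axis of board and the x axis of stage, either way round below 0.2 rad and angle between board's own z axis and vertical below 0.08 rad and linear speed of board below 0.03 m/s and contact force between the fingers and board below 0.2 N), for 0.2 s.
4. the lever is thrown over (value of joint lamp above 0.8 rad), for 0.2 s.
At the end, for the whole second after the job is handed in: Pot upright on the mat, centre within 40 mm of the mat's; sleeve round the column, on its shoulder within 4 mm in height; board flat on the stage, within 20 mm of its middle in x and y and 0.2 rad of square, either way round; all released, at rest; lever past 0.8 rad (all of step 1 and all of step 2 and all of step 3 and value of joint lamp above 0.8 rad); the robot touches nothing.
It fails at once if the pot is tipped by more than 0.6 rad (angle between pot's own z axis and vertical above 0.6 rad).
It fails at once if the pot is dropped (faster than 0.5 m/s with no finger on it) (linear speed of pot above 0.5 m/s and contact force between the fingers and pot below 0.2 N).
It fails at once if a bystander is moved by more than 30 mm (distance of any of can, penpot, meter, tape, smallboard, driver, wrench from where it was at the start of the episode above 0.03 m).
It also fails if it takes over 69 s, if anything falls off the work surface, if the arm or the gripper's body presses on something with over 40 N, if the wrist force passes 120 N, or if a joint passes its speed limit or range.

## Working session

There is one attempt and no reset: what is moved stays moved. The work goes in short steps, Python scripts to look and compute and a shell command to move; the robot and the scene stay as the last step left them, time stands still between calls to the robot, and variables do not carry over. Pictures are saved under pics/ and viewed, at most 10 in all, crops included, and the job is handed in when it is done.

```bash
mkdir -p pics; ls; cat > h.py <<'E'
import numpy as np, cv2
from bench import r
from scipy.spatial.transform import Rotation as R
def cloud(s):
    z=s["range_z"].astype(float); K=s["K"]; v,u=np.mgrid[:z.shape[0],:z.shape[1]]
    P=np.stack([(u-K[0,2])/K[0,0]*z,(v-K[1,2])/K[1,1]*z,z],-1)
    Rm=cv2.Rodrigues(np.array(s["rvec"],float))[0]
    W=(P-np.array(s["tvec"]).ravel())@Rm
    W[z<=0]=np.nan
    return W
def save(s,n,crop=None,k=1):
    im=s["pixels"][:,:,::-1]
    if crop: a,b,c,d=crop; im=im[b:d,a:c]
    cv2.imwrite("pics/"+n,cv2.resize(im,None,fx=k,fy=k,interpolation=cv2.INTER_CUBIC))
E
python3 - <<'E'
from h import *
st=r.sense(); print(st)
for c in ["scene","top"]:
    s=r.snapshot(c); save(s,c+"1.png"); np.save(c+"1.npy",cloud(s)); W=cloud(s)
    for t in ["pot","mat","sleeve","board","lamp_base","stand","tape","smallboard","lamp_tip"]:
        for o in r.outline_of(s,t)[:3]:
            p=W[o["region"]]; p=p[~np.isnan(p[:,0])]
            print(c,t,round(o["score"],2),np.round(o["bbox"]),np.round(np.median(p,0)),np.round(np.percentile(p,[2],0)),np.round(np.percentile(p,[98],0)))
E
```

```text
pics
{'time': 0.0, 'joint_pos': array([ 5.93928050e+01,  7.51640377e+00,  8.53277701e+01,  2.48596868e-03,
        8.72602270e+01, -4.89256843e+00]), 'qd': array([ 0.00483961, -0.00656162,  0.0257512 ,  0.05360734, -0.06550126,
       -0.02235122]), 'joint_efforts': array([-1.37905565e-03, -5.69399750e+01, -5.00549912e+01, -4.51427641e-04,
        1.47195352e-02, -5.08418054e-05]), 'tool_pos': array([260.02397779, 540.14145578, 230.24537144]), 'tcp_rot': array([-1.79896191e+02, -1.13779602e-02,  1.54285242e+02]), 'ft_force': array([ 1.1248122 , -0.49337468, -0.68438254]), 'wrist_torque': array([0.01587304, 0.07122161, 0.02185076]), 'grip_force': 0.0, 'finger_gap': 85.29710776554677}
scene pot 0.93 [270. 182. 292. 220.] [501.  32.  81.] [[370. -13.   0.]] [[543. 137. 161.]]
scene pot 0.68 [296. 233. 326. 276.] [783. -15.  53.] [[737. -51.   3.]] [[820.  46. 132.]]
scene mat 0.64 [171. 217. 209. 241.] [ 402. -294.    6.] [[ 337. -356.   -0.]] [[ 463. -231.   14.]]
scene sleeve 0.8 [213. 254. 222. 272.] [ 633. -285.   38.] [[ 597. -307.    2.]] [[ 647. -262.   55.]]
scene board 0.72 [30
[... 1410 characters left out ...]
2.]] [[602. 560. 194.]]
top board 0.81 [182. 245. 211. 290.] [424. 251.   7.] [[367. 214.   0.]] [[481. 291.  38.]]
top lamp_base 0.74 [179. 197. 202. 217.] [611. 274.  27.] [[573. 252.  10.]] [[647. 310. 107.]]
top lamp_base 0.32 [431. 201. 463. 227.] [ 591. -539.   57.] [[ 556. -559.    1.]] [[ 624. -486.  102.]]
top stand 0.64 [244. 188. 290. 270.] [563.  24.  15.] [[417. -40.   6.]] [[668.  98.  98.]]
top tape 0.74 [313. 140. 342. 173.] [ 780. -157.   18.] [[ 732. -201.   -2.]] [[ 825. -111.   25.]]
top smallboard 0.73 [228. 146. 259. 174.] [770. 115.   5.] [[726.  80.  -1.]] [[815. 150.  12.]]
top lamp_tip 0.38 [184. 206. 191. 217.] [585. 272. 103.] [[572. 260.  46.]] [[606. 282. 111.]]
```

View pics/scene1.png

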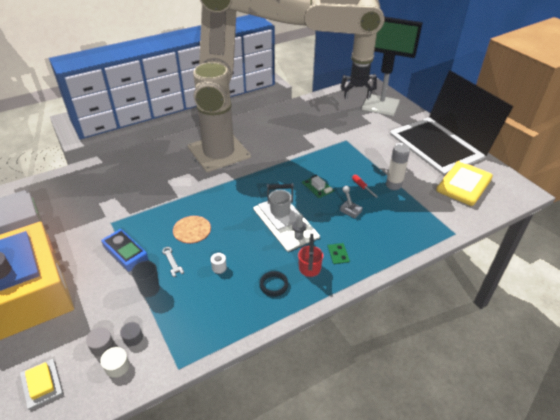

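View pics/top1.png

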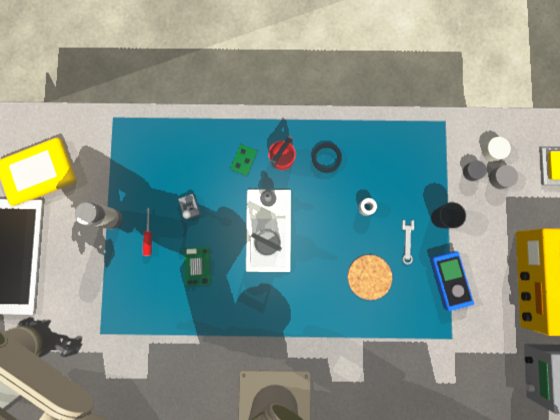

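```bash
python3 - <<'E'
from h import *
W=np.load("top1.npy").reshape(-1,3); S=np.load("scene1.npy").reshape(-1,3); A=np.vstack([W,S]); A=A[~np.isnan(A[:,0])]
def box(x0,x1,y0,y1,z0,z1,P=A): return P[(P[:,0]>x0)&(P[:,0]<x1)&(P[:,1]>y0)&(P[:,1]<y1)&(P[:,2]>z0)&(P[:,2]<z1)]
def rep(n,P):
    rc=cv2.minAreaRect(P[:,:2].astype(np.float32)); print(n,len(P),np.round(rc[0],1),np.round(rc[1],1),round(rc[2],1),'z',np.round(np.median(P[:,2]),1))
for nm,P in(("top",W),("scene",S)):
    print(nm)
    for n,b in dict(stage=(400,720,-120,160,24,38),pothandle=(440,560,-40,110,145,175),potrim=(440,560,-40,110,92,108),column=(560,720,-70,70,115,135),flange=(560,720,-70,70,64,76),sleeve=(580,660,-330,-240,42,58),sink=(360,500,200,310,30,42),board=(350,510,190,320,3,20),ball=(560,640,240,300,95,120),lampbox=(560,670,230,330,20,30),mat=(320,480,-370,-220,4,10)).items():
        Q=box(*b,P=P)
        if len(Q)>3: rep(n,Q)
E
```

```text
top
stage 1242 [503.6  29.7] [147.3 108.8] 0.7 z 31.0
pothandle 165 [500.3  29.6] [94.3 13.9] 63.7 z 157.6
potrim 111 [501.   30.4] [80.  80.3] 0.8 z 99.6
column 31 [636.9  30.1] [20.2 19.7] 35.7 z 118.5
flange 167 [636.9  29.5] [49.5 50.5] 39.9 z 70.0
sleeve 143 [ 618.9 -282.4] [47.3 48.3] 58.5 z 49.2
sink 107 [424.9 253.3] [49.2 31.4] 3.3 z 34.9
board 963 [430.2 255.2] [157.6 130.6] 0.6 z 5.8
ball 57 [583.3 270.4] [24.4 20.3] 11.4 z 104.0
lampbox 219 [612.5 283. ] [70.2 50.1] 20.8 z 25.3
mat 1121 [ 399.8 -295.4] [156.1 149.6] 0.7 z 6.4
scene
stage 464 [542.1  29.7] [235.2 114. ] 1.1 z 31.1
pothandle 126 [500.8  29.1] [91.9 26.1] 61.9 z 156.5
potrim 130 [502.   31.2] [83.1 88.8] 30.8 z 98.8
column 21 [643.3  29.4] [18.7 15.3] 72.3 z 120.0
flange 94 [642.   28.1] [50.3 48.8] 60.3 z 70.3
sleeve 117 [ 622.  -284.3] [44.7 53.2] 63.2 z 50.2
sink 64 [429.  252.9] [53.4 37.3] 1.5 z 34.4
board 409 [429.7 254.9] [159.4 129.2] 0.2 z 6.7
ball 31 [587.8 267.9] [19.1 24. ] 55.7 z 104.4
lampbox 116 [616.3 281.2] [70.1 56.7] 20.1 z 25.8
mat 571 [ 400.  -294.9] [159.2 148.5] 0.3 z 6.8
```

Candidates (scene pixels):
- **Pot:** grey pot on the stage (280,205), red look-alike (311,262), pen pot (147,278). I choose the grey one on the stage.
- **Sleeve:** aluminium ring (218,263), tape (274,284), off-mat cups (115,360) and (132,333). I choose (218,263).
- **Board:** heat-sink board (318,186), small board (338,253). I choose the first.
- **Mat and lever:** mat (192,229), lever (350,200).

The positions agree with the given sizes: handle top at 158, shoulder at 70, sleeve top at 50, and stage to column 134.

```bash
cat >> h.py <<'E'
def to(x,y,z,yaw):
    "row (m, rad) from the measured pose to a tool-down pose"
    s=r.sense(); R0=R.from_euler("xyz",s["tcp_rot"],degrees=True)
    R1=R.from_euler("xyz",[180,0,yaw],degrees=True)
    d=R0.inv().apply(np.array([x,y,z])-s["tool_pos"])/1000
    w=(R0.inv()*R1).as_rotvec()
    print("row",np.round(np.r_[d,w],4).tolist(),"rows~",round(max(np.linalg.norm(d)/.0625,np.degrees(np.linalg.norm(w))/10.7),1))
E
python3 - <<'E'
from h import *
s=r.snapshot("scene"); save(s,"crop.png",(250,170,370,290),5)
to(500.5,29.7,260,63.7)
E
```

```text
row [-0.4381, -0.3561, -0.0287, -0.0, -0.0, 1.581] rows~ 9.0
```

View pics/crop.png

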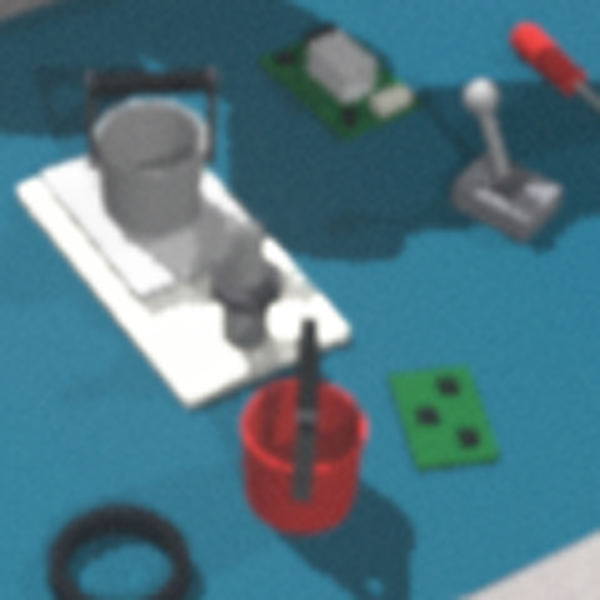

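The crop shows the steel pot with its black bar (crop 150,80) on the stage, the column (245,290), the red look-alike (305,450), the heat-sink board (340,80) and the lever (480,95). The choice is right, so I move.

```bash
python3 -m jog '[-0.055,-0.044,-0.029,0,0,0.18, -0.11,-0.09,-0.029,0,0,0.36, -0.16,-0.13,-0.029,0,0,0.54, -0.21,-0.17,-0.029,0,0,0.72, -0.26,-0.21,-0.029,0,0,0.9, -0.31,-0.25,-0.029,0,0,1.08, -0.36,-0.295,-0.029,0,0,1.26, -0.4,-0.33,-0.029,0,0,1.44]' 1 60; python3 - <<'E'
from h import *
to(500.5,29.7,260,63.7)
E
```

```text
time: 2.05
tool_pos: [468.8, 89.4, 260.7]
tcp_rot: [179.9, -0.0, 71.4]
ft_force: [0.7, -0.1, 0.3]
finger_gap: 85.4
grip_force: 0.0
row [-0.0465, 0.049, 0.0007, 0.0009, -0.0006, 0.1352] rows~ 1.1
```

```bash
python3 -m jog '[-0.046,0.049,0.001,0,0,0.135, -0.046,0.049,0.001,0,0,0.135, -0.046,0.049,0.001,0,0,0.135]'; python3 - <<'E'
from h import *
s=r.snapshot("wrist"); save(s,"w1.png"); W=cloud(s).reshape(-1,3); W=W[~np.isnan(W[:,0])]
Q=W[(W[:,2]>145)&(W[:,2]<165)&(abs(W[:,0]-500)<80)&(abs(W[:,1]-30)<80)]
print(len(Q)); 
if len(Q)>5: print(cv2.minAreaRect(Q[:,:2].astype(np.float32)),np.median(Q[:,2]))
to(500.5,29.7,132,63.7)
E
```

```text
time: 2.42
tool_pos: [500.3, 32.2, 259.2]
tcp_rot: [-180.0, -0.0, 64.0]
ft_force: [0.1, -0.7, 0.4]
finger_gap: 85.2
grip_force: 0.0
2075
((500.3331604003906, 28.889211654663086), (94.85187530517578, 13.643728256225586), 63.80506134033203) 158.6167877969238
row [-0.0028, 0.0018, 0.1272, -0.0006, -0.0003, 0.0071] rows~ 2.0
```

View pics/w1.png

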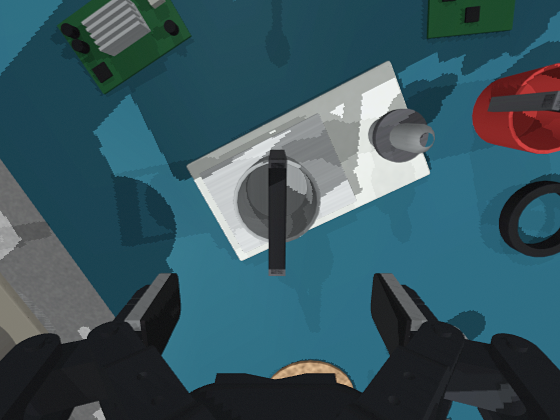

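The wrist view shows the bar (277,210) upright between the open fingers (inner edges at columns 180 and 373). It measures (500.3, 29), angle 63.8°, top at 158.6. I descend and grip.

```bash
python3 -m jog '[-0.003,0.002,0.05,0,0,0.005, -0.003,0.002,0.1,0,0,0.005, -0.003,0.002,0.128,0,0,0.005, -0.003,0.002,0.128,0,0,0.005]' ; python3 -m jog '[0,0,0,0,0,0, 0,0,0,0,0,0, 0,0,0,0,0,0, 0,0,0,0,0,0, 0,0,0,0,0,0, 0,0,0,0,0,0]' -1 60; python3 -m jog '[0,0,-0.005,0,0,0, 0,0,-0.02,0,0,0, 0,0,-0.04,0,0,0, 0,0,-0.06,0,0,0, 0,0,-0.06,0,0,0]'; python3 - <<'E'
from h import *
to(399,-294,180,64)
E
```

```text
time: 2.98
tool_pos: [498.4, 30.5, 128.9]
tcp_rot: [-179.7, 0.1, 63.9]
ft_force: [0.6, 0.3, 0.6]
finger_gap: 85.5
grip_force: 0.0
time: 3.72
tool_pos: [501.2, 28.8, 132.1]
tcp_rot: [180.0, -0.0, 63.7]
ft_force: [-2.5, 0.8, 5.8]
finger_gap: 12.9
grip_force: 59.0
time: 4.35
tool_pos: [502.4, 28.6, 193.9]
tcp_rot: [179.8, -0.1, 63.8]
ft_force: [0.3, -0.4, -1.1]
finger_gap: 12.7
grip_force: 58.6
row [-0.3351, 0.0498, 0.0135, 0.0041, -0.0017, -0.0043] rows~ 5.4
```

```bash
python3 -m jog '[-0.02,0.003,0,0,0,0, -0.065,0.01,0,0,0,0, -0.12,0.018,0,0,0,0, -0.175,0.026,0,0,0,0, -0.23,0.034,0.005,0,0,0, -0.285,0.042,0.01,0,0,0, -0.32,0.048,0.013,0,0,0, -0.335,0.05,0.013,0,0,0]'; python3 -m jog '[0,0,0,0,0,0, 0,0,0,0,0,0]'; python3 - <<'E'
from h import *
s=r.snapshot("wrist"); W=cloud(s).reshape(-1,3); W=W[~np.isnan(W[:,0])]
tp=r.sense()["tool_pos"]; print(tp)
for o in r.outline_of(r.snapshot("wrist"),"pot")[:2]: print(o["score"],o["bbox"])
t=r.snapshot("top");T=cloud(t)
for n in("pot","mat"):
  for o in r.outline_of(t,n)[:2]:
    p=T[o["region"]];p=p[~np.isnan(p[:,0])]; print(n,o["score"],np.round(np.percentile(p,[2,50,98],0)))
for nm,P in(("w",W),("t",T.reshape(-1,3))):
  Q=P[(P[:,2]>3.5)&(P[:,2]<9)&(abs(P[:,0]-399)<90)&(abs(P[:,1]+294)<90)]; print(nm,len(Q),cv2.minAreaRect(Q[:,:2].astype(np.float32)))
  Q=P[(P[:,2]>20)&(P[:,2]<130)&(abs(P[:,0]-399)<60)&(abs(P[:,1]+294)<60)]; print(np.percentile(Q,[1,99],0))
to(399,-294,110,64)
E
```

```text
time: 5.35
tool_pos: [396.3, -295.2, 177.1]
tcp_rot: [-179.9, -0.0, 63.6]
ft_force: [0.8, 0.6, -1.6]
finger_gap: 12.9
grip_force: 58.6
time: 5.6
tool_pos: [398.1, -292.8, 178.1]
tcp_rot: [-180.0, -0.0, 63.8]
ft_force: [0.5, 0.0, -2.7]
finger_gap: 13.2
grip_force: 58.6
[ 398.16870076 -292.70067071  178.264548  ]
0.76 [202.3, 164.5, 347.6, 383.0]
pot 0.77 [[ 368. -314.   77.]
 [ 409. -276.   98.]
 [ 437. -248.  208.]]
pot 0.63 [[736. -47.  -1.]
 [781. -12.  48.]
 [814.  26. 130.]]
mat 0.66 [[ 340. -336.    0.]
 [ 415. -263.    6.]
 [ 462. -228.   12.]]
w 6673 ((404.8558349609375, -293.68896484375), (167.74188232421875, 176.087890625), 0.13108935952186584)
[[ 360.81454482 -327.09565676   80.58584759]
 [ 432.95976575 -252.61773828  129.17338562]]
t 715 ((398.6343994140625, -293.0556945800781), (174.60986328125, 179.36431884765625), 89.91285705566406)
[[ 364.88599755 -315.78247297   76.40313746]
 [ 433.47907722 -251.01587082  126.27081614]]
row [-0.0002, 0.0012, 0.0684, 0.0003, 0.0, -0.0031] rows~ 1.1
```

```bash
python3 -m jog '[0,0.001,0.025,0,0,0, 0,0.001,0.05,0,0,0, 0,0.001,0.063,0,0,0, 0,0.001,0.066,0,0,0, 0,0.001,0.068,0,0,0, 0,0.001,0.07,0,0,0, 0,0.001,0.07,0,0,0, 0,0.001,0.07,0,0,0]'
```

```text
time: 6.9
tool_pos: [398.7, -294.5, 108.7]
tcp_rot: [180.0, 0.0, 63.8]
ft_force: [-0.2, 0.1, -2.4]
finger_gap: 13.0
grip_force: 58.6
```

```bash
python3 -m jog '[0,0,0.001,0,0,0, 0,0,0.002,0,0,0, 0,0,0.002,0,0,0]'
```

```text
time: 7.28
tool_pos: [399.1, -294.9, 108.2]
tcp_rot: [179.9, 0.0, 63.8]
ft_force: [-4.2, 3.6, 10.1]
finger_gap: 13.1
grip_force: 60.4
```

Contact with the mat, so I release, rise and head over the sleeve.

```bash
python3 -m jog '[0,0,0,0,0,0, 0,0,0,0,0,0, 0,0,0,0,0,0, 0,0,0,0,0,0]' 1; python3 -m jog '[0,0,-0.02,0,0,0, 0,0,-0.07,0,0,0, 0,0,-0.12,0,0,0, 0,0,-0.12,0,0,0]'; python3 - <<'E'
from h import *
t=r.snapshot("top");T=cloud(t)
for n in("pot","sleeve"):
  for o in r.outline_of(t,n)[:2]:
    p=T[o["region"]];p=p[~np.isnan(p[:,0])]; print(n,o["score"],np.round(np.percentile(p,[2,50,98],0)))
w=r.snapshot("wrist");P=cloud(w).reshape(-1,3)
for nm,P in(("w",P),("t",T.reshape(-1,3))):
  Q=P[(P[:,2]>72)&(P[:,2]<80)&(abs(P[:,0]-399)<60)&(abs(P[:,1]+294)<60)]; print(nm,"rim",cv2.minAreaRect(Q[:,:2].astype(np.float32)))
  Q=P[(P[:,2]>3.5)&(P[:,2]<9)&(abs(P[:,0]-399)<69)&(abs(P[:,1]+294)<69)]; print("mat",np.percentile(Q,[1,99],0))
to(590,-282,230,90)
E
```

```text
time: 7.78
tool_pos: [398.5, -294.3, 106.2]
tcp_rot: [-180.0, -0.0, 63.8]
ft_force: [0.3, -0.1, 1.0]
finger_gap: 83.4
grip_force: 0.0
time: 8.28
tool_pos: [400.7, -296.2, 231.6]
tcp_rot: [179.5, 0.1, 63.8]
ft_force: [-1.1, 0.3, -0.1]
finger_gap: 85.6
grip_force: 0.0
pot 0.83 [[736. -46.  -0.]
 [782. -14.  48.]
 [814.  24. 131.]]
pot 0.81 [[ 359. -329.    5.]
 [ 400. -294.   37.]
 [ 438. -250.  139.]]
sleeve 0.71 [[ 595. -304.    2.]
 [ 617. -281.   47.]
 [ 638. -258.   54.]]
sleeve 0.6 [[727.  77.  -3.]
 [771. 114.   5.]
 [816. 151.  12.]]
w rim ((398.56304931640625, -295.1749267578125), (82.7513427734375, 82.82302856445312), 26.186567306518555)
mat [[ 332.07470228 -357.64121144    4.75597386]
 [ 465.05767533 -227.29822614    8.51040253]]
t rim ((398.3726806640625, -290.8150939941406), (80.02092742919922, 80.86234283447266), 0.7836487889289856)
mat [[ 331.15939886 -353.97015906    3.58475649]
 [ 465.99173261 -227.644353      8.93758021]]
row [0.0955, 0.167, -0.0056, -0.0021, -0.0012, -0.4581] rows~ 3.1
```

```bash
python3 - <<'E'
from h import *
to(619,-282,190,63.8)
E
```

```text
row [0.1083, 0.1931, 0.0344, -0.0023, -0.0007, -0.0008] rows~ 3.6
```

```bash
python3 -m jog '[0.027,0.048,0.008,0,0,0, 0.054,0.096,0.016,0,0,0, 0.081,0.145,0.024,0,0,0, 0.108,0.193,0.034,0,0,0, 0.108,0.193,0.034,0,0,0, 0.108,0.193,0.034,0,0,0]'; python3 - <<'E'
from h import *
w=r.snapshot("wrist");P=cloud(w);Q0=P.reshape(-1,3)
Q=Q0[(Q0[:,2]>45)&(Q0[:,2]<54)&(abs(Q0[:,0]-619)<50)&(abs(Q0[:,1]+282)<50)]
c=cv2.minEnclosingCircle(Q[:,:2].astype(np.float32)); print(c,np.median(Q[:,2]),len(Q))
# other low things near fingers
B=Q0[(Q0[:,2]>4)&(np.hypot(Q0[:,0]-619,Q0[:,1]+282)<140)&(np.hypot(Q0[:,0]-619,Q0[:,1]+282)>35)&(Q0[:,2]<40)]
print(len(B), np.percentile(B,[2,98],0) if len(B) else "")
to(c[0][0],c[0][1],14,63.8)
E
```

```text
time: 9.22
tool_pos: [618.4, -282.3, 190.1]
tcp_rot: [-179.8, 0.0, 63.8]
ft_force: [-0.3, 0.1, 0.7]
finger_gap: 85.2
grip_force: 0.0
((618.56005859375, -283.9946594238281), 24.968433380126953) 50.53430638467363 1598
259 [[ 551.60258045 -408.21743271    4.02649721]
 [ 723.1811188  -172.93945737    9.6987119 ]]
row [-0.001, 0.0009, 0.1777, -0.0014, 0.0002, -0.001] rows~ 2.8
```

```bash
python3 -m jog '[-0.001,0.001,0.06,0,0,0, -0.001,0.001,0.12,0,0,0, -0.001,0.001,0.165,0,0,0, -0.001,0.001,0.177,0,0,0, -0.001,0.001,0.177,0,0,0]'; python3 -m jog '[0,0,0,0,0,0, 0,0,0,0,0,0, 0,0,0,0,0,0, 0,0,0,0,0,0]' -1 60;  python3 -m jog '[0,0,-0.02,0,0,0, 0,0,-0.07,0,0,0, 0,0,-0.13,0,0,0, 0,0,-0.18,0,0,0, 0,0,-0.18,0,0,0]'; python3 - <<'E'
from h import *
to(637,30,200,63.8)
E
```

```text
time: 9.9
tool_pos: [619.7, -284.7, 16.7]
tcp_rot: [179.9, 0.0, 63.7]
ft_force: [0.2, 0.5, -0.2]
finger_gap: 85.4
grip_force: 0.0
time: 10.4
tool_pos: [621.8, -285.2, 18.4]
tcp_rot: [179.7, 0.0, 63.8]
ft_force: [-0.9, -0.4, 7.9]
finger_gap: 48.1
grip_force: 62.7
time: 11.02
tool_pos: [623.1, -285.8, 204.4]
tcp_rot: [179.3, 0.0, 63.8]
ft_force: [0.8, -0.2, -0.9]
finger_gap: 47.9
grip_force: 62.3
row [0.2894, -0.1271, 0.0026, 0.0127, 0.0006, -0.0006] rows~ 5.1
```

```bash
python3 -m jog '[0.03,-0.013,0,0,0,0, 0.08,-0.035,0,0,0,0, 0.13,-0.057,0,0,0,0, 0.18,-0.08,0,0,0,0, 0.23,-0.1,0,0,0,0, 0.27,-0.118,0,0,0,0, 0.289,-0.127,0,0,0,0, 0.289,-0.127,0,0,0,0]'; python3 -m jog '[0,0,0,0,0,0, 0,0,0,0,0,0, 0,0,0,0,0,0]'; python3 - <<'E'
from h import *
s=r.sense(); print(s["tool_pos"],s["tcp_rot"])
w=r.snapshot("wrist");save(w,"w2.png")
for nm in("wrist","top","scene"):
  P=cloud(w if nm=="wrist" else r.snapshot(nm)).reshape(-1,3)
  tp=s["tool_pos"]
  for lo,hi in((215,245),(190,250),(112,127),(64,74),(24,36)):
    Q=P[(P[:,2]>lo)&(P[:,2]<hi)&(abs(P[:,0]-tp[0])<34)&(abs(P[:,1]-tp[1])<34)]
    if len(Q)>8: print(nm,lo,len(Q),np.round(cv2.minEnclosingCircle(Q[:,:2].astype(np.float32))[0]),np.round(cv2.minEnclosingCircle(Q[:,:2].astype(np.float32))[1]),np.round(np.percentile(Q,[2,50,98],0),1).tolist())
E
```

```text
time: 12.02
tool_pos: [633.4, 32.5, 195.0]
tcp_rot: [-180.0, 0.0, 63.9]
ft_force: [0.3, 0.2, -0.5]
finger_gap: 48.3
grip_force: 62.2
time: 12.4
tool_pos: [633.8, 30.2, 195.2]
tcp_rot: [-180.0, 0.0, 63.7]
ft_force: [-0.5, -0.3, -1.4]
finger_gap: 48.1
grip_force: 62.2
[633.76759591  30.1723004  195.24974951] [-1.79998142e+02  8.23874682e-03  6.36759501e+01]
wrist 215 12686 [634.  38.] 38.0 [[606.3, 9.0, 215.9], [633.5, 33.1, 227.3], [665.1, 54.7, 242.9]]
wrist 190 17696 [634.  41.] 40.0 [[605.3, 9.8, 193.3], [633.1, 33.6, 226.8], [665.6, 55.6, 247.7]]
wrist 112 340 [638.  31.] 12.0 [[630.1, 26.2, 112.7], [642.0, 36.4, 117.5], [648.8, 40.4, 123.6]]
wrist 64 1626 [637.  29.] 26.0 [[613.7, 9.1, 67.2], [645.7, 38.6, 70.7], [661.4, 53.7, 72.2]]
top 215 10 [615.  19.] 11.0 [[609.5, 10.2, 216.3], [611.9, 21.6, 221.0], [620.5, 28.0, 228.0]]
top 190 25 [615.  24.] 20.0 [[601.8, 8.6, 192.4], [611.3, 21.3, 213.2], [623.9, 37.8, 248.3]]
top 64 56 [632.  26.] 24.0 [[613.3, 4.6, 65.1], [622.6, 19.7, 70.4], [644.1, 40.9, 73.4]]
scene 215 67 [634.  25.] 35.0 [[608.7, 5.4, 216.2], [642.4, 14.2, 225.5], [667.4, 48.8, 240.2]]
scene 190 132 [634.  25.] 35.0 [[611.3, 5.3, 192.0], [645.9, 13.0, 215.7], [667.2, 50.5, 235.2]]
scene 112 26 [642.  28.] 13.0 [[632.3, 17.0, 112.8], [642.3, 24.1, 118.7], [650.9, 38.0, 124.3]]
scene 64 80 [639.  27.] 28.0 [[615.1, 2.9, 65.5], [646.4, 22.1, 70.4], [665.6, 53.3, 73.8]]
scene 24 27 [645.  25.] 17.0 [[633.8, 9.9, 24.3], [649.6, 20.0, 30.3], [656.9, 38.6, 35.7]]
```

View pics/w2.png

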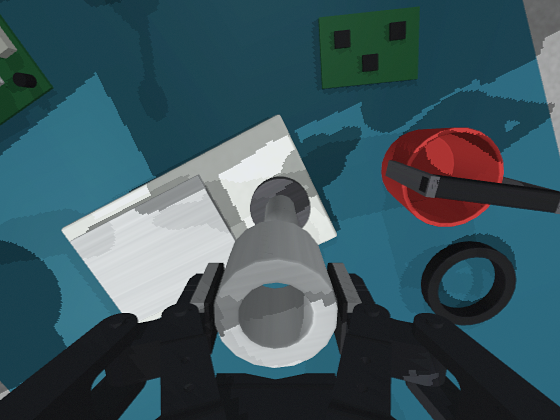

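The wrist view shows the sleeve upright in the fingers (ring centre about (277,313)), with the column below at (280,195). Next I measure the ring's offset from the TCP.

```bash
python3 - <<'E'
from h import *
w=r.snapshot("wrist");P=cloud(w)[235:375,217:337].reshape(-1,3); s=r.sense(); print(s["tool_pos"])
P=P[~np.isnan(P[:,0])]; h,e=np.histogram(P[:,2],np.arange(180,260,2)); k=e[h.argmax()]+1; print(k,h.max())
Q=P[abs(P[:,2]-k)<2.5]; print(len(Q),cv2.minEnclosingCircle(Q[:,:2].astype(np.float32)))
A=np.c_[Q[:,:2]*0+Q[:,:2],np.ones(len(Q))]; print("plane",np.linalg.lstsq(A,Q[:,2],rcond=None)[0][:2])
F=cloud(w).reshape(-1,3); F=F[(F[:,2]>67)&(F[:,2]<73)&(np.hypot(F[:,0]-637,F[:,1]-29.5)<29)]; print("flange",cv2.minEnclosingCircle(F[:,:2].astype(np.float32)))
E
```

```text
[633.77323853  30.8769937  195.30490237]
227 5787
7407 ((634.0728759765625, 30.166086196899414), 25.626649856567383)
plane [-0.00392485 -0.00066882]
flange ((637.3360595703125, 28.797956466674805), 26.00201988220215)
```

```bash
python3 - <<'E'
from h import *
s=r.sense()["tool_pos"]; to(633.8+3.1,30.4-1.0,195.3-45,63.8)
E
```

```text
row [0.0001, 0.0035, 0.045, 0.0, 0.0, -0.0013] rows~ 0.7
```

```bash
python3 -m jog '[0,0.0033,0.02,0,0,0, 0,0.0033,0.045,0,0,0, 0,0.0033,0.045,0,0,0, 0,0.0033,0.045,0,0,0]'; python3 - <<'E'
from h import *
w=r.snapshot("wrist");P=cloud(w)[235:375,217:337].reshape(-1,3); s=r.sense(); print(s["tool_pos"])
P=P[~np.isnan(P[:,0])]; h,e=np.histogram(P[:,2],np.arange(130,230,2)); k=e[h.argmax()]+1; print(k,h.max())
Q=P[abs(P[:,2]-k)<2.5]; print(len(Q),cv2.minEnclosingCircle(Q[:,:2].astype(np.float32)))
F=cloud(w).reshape(-1,3); F=F[(F[:,2]>67)&(F[:,2]<73)&(np.hypot(F[:,0]-637,F[:,1]-29.5)<29)]; print("flange",cv2.minEnclosingCircle(F[:,:2].astype(np.float32)))
E
```

```text
time: 13.1
tool_pos: [636.7, 29.8, 150.2]
tcp_rot: [-180.0, 0.0, 63.8]
ft_force: [-0.7, 0.0, -1.1]
finger_gap: 48.0
grip_force: 62.2
[637.22395234  29.76537691 151.0727546 ]
183 5010
7093 ((636.9052734375, 29.37371253967285), 25.63221549987793)
flange ((637.7217407226562, 29.65925407409668), 25.91337013244629)
```

Aligned within 1 mm. I lower slowly: 60 mm takes the sleeve bottom from about 132 to about 72.

```bash
python3 -m jog '[0,0,0.01,0,0,0, 0,0,0.02,0,0,0, 0,0,0.03,0,0,0, 0,0,0.04,0,0,0, 0,0,0.05,0,0,0, 0,0,0.056,0,0,0, 0,0,0.059,0,0,0, 0,0,0.059,0,0,0]'
```

```text
time: 14.15
tool_pos: [636.7, 29.8, 91.2]
tcp_rot: [-180.0, 0.0, 63.8]
ft_force: [-0.2, 0.2, -1.3]
finger_gap: 48.4
grip_force: 62.2
```

```bash
python3 -m jog '[0,0,0.0015,0,0,0, 0,0,0.003,0,0,0, 0,0,0.0035,0,0,0, 0,0,0.0035,0,0,0]'
```

```text
time: 14.65
tool_pos: [637.0, 29.8, 88.5]
tcp_rot: [180.0, -0.0, 63.8]
ft_force: [-1.6, 0.8, 4.2]
finger_gap: 48.2
grip_force: 62.6
```

```bash
python3 -m jog '[0,0,0,0,0,0, 0,0,0,0,0,0, 0,0,0,0,0,0]' 1; python3 -m jog '[0,0,-0.02,0,0,0, 0,0,-0.06,0,0,0, 0,0,-0.11,0,0,0, 0,0,-0.13,0,0,0, 0,0,-0.13,0,0,0]'; python3 - <<'E'
from h import *
w=r.snapshot("wrist");F=cloud(w).reshape(-1,3); F=F[(F[:,2]>100)&(F[:,2]<150)&(np.hypot(F[:,0]-637,F[:,1]-29.5)<29)]
Q=F[(F[:,2]>112)&(np.hypot(F[:,0]-637,F[:,1]-29.5)>15)]; print(cv2.minEnclosingCircle(Q[:,:2].astype(np.float32)),np.percentile(Q[:,2],[5,50,95]))
S=cloud(w).reshape(-1,3); S=S[(S[:,2]>28)&(S[:,2]<33)&(abs(S[:,0]-502)<90)&(abs(S[:,1]-30)<70)]; print("stage",cv2.minAreaRect(S[:,:2].astype(np.float32)))
t=r.snapshot("top");T=cloud(t)
for o in r.outline_of(t,"board")[:1]:
  p=T[o["region"]];p=p[~np.isnan(p[:,0])]; q=p[p[:,2]>3]; print(cv2.minAreaRect(q[:,:2].astype(np.float32)),np.median(p,0))
to(425,253,200,0); to(425,253,200,180)
print(r.sense()["joint_pos"])
E
```

```text
time: 15.02
tool_pos: [636.6, 29.8, 87.6]
tcp_rot: [-180.0, 0.0, 63.8]
ft_force: [-0.5, -0.1, 0.7]
finger_gap: 85.5
grip_force: 0.0
time: 15.65
tool_pos: [638.1, 29.8, 220.9]
tcp_rot: [179.7, -0.1, 63.8]
ft_force: [0.3, 0.3, -0.5]
finger_gap: 85.6
grip_force: 0.0
((636.6162109375, 29.799650192260742), 25.000492095947266) [118.65579653 120.57636384 121.71126547]
stage ((502.1904296875, 27.725984573364258), (150.98048400878906, 110.31226348876953), 0.2713524401187897)
((424.93670654296875, 254.6956024169922), (123.82156372070312, 84.27786254882812), 4.622438430786133) [423.93655218 251.97937481   6.5758019 ]
row [0.1071, -0.2876, 0.0163, -0.0019, 0.0028, 1.1128] rows~ 6.0
row [0.1071, -0.2876, 0.0163, -0.0032, -0.0021, -2.0288] rows~ 10.9
[-1.92669864e+00  1.36399033e+01  7.99784086e+01 -1.15510917e-03
  8.65659203e+01  2.43134310e+01]
```

```bash
python3 -m jog '[0.015,-0.04,0,0,0,0.15, 0.03,-0.08,0,0,0,0.31, 0.047,-0.127,0.005,0,0,0.47, 0.065,-0.174,0.01,0,0,0.63, 0.082,-0.221,0.013,0,0,0.79, 0.097,-0.262,0.016,0,0,0.95, 0.107,-0.288,0.016,0,0,1.045, 0.107,-0.288,0.016,0,0,1.045]'; python3 -m jog '[0,0,0,0,0,0, 0,0,0,0,0,0, 0,0,0,0,0,0]'; python3 - <<'E'
from h import *
w=r.snapshot("wrist");save(w,"w3.png");P=cloud(w).reshape(-1,3); print(r.sense()["tool_pos"])
Q=P[(P[:,2]>30)&(P[:,2]<40)&(np.hypot(P[:,0]-425,P[:,1]-253)<45)]; print("sink",len(Q),cv2.minAreaRect(Q[:,:2].astype(np.float32)))
for o in r.outline_of(w,"board")[:1]:
  p=cloud(w)[o["region"]];p=p[(p[:,2]>3)&(p[:,2]<8)]; print("board",cv2.minAreaRect(p[:,:2].astype(np.float32)))
c,_,a=cv2.minAreaRect(Q[:,:2].astype(np.float32))
to(c[0],c[1],9,4)
E
```

```text
time: 16.8
tool_pos: [423.5, 253.8, 199.7]
tcp_rot: [179.9, 0.2, 4.0]
ft_force: [0.5, -0.4, -0.9]
finger_gap: 85.4
grip_force: 0.0
time: 17.18
tool_pos: [426.1, 252.5, 201.6]
tcp_rot: [180.0, 0.0, 3.8]
ft_force: [0.5, 0.2, -0.2]
finger_gap: 85.5
grip_force: 0.0
[426.09075603 252.57784834 201.66407995]
sink 786 ((425.0122985839844, 252.3108673095703), (49.57381820678711, 29.852582931518555), 4.069570541381836)
board ((424.31988525390625, 252.10757446289062), (119.6164321899414, 80.1153335571289), 3.8200783729553223)
row [-0.001, 0.0003, 0.1927, 0.0001, 0.0001, -0.0027] rows~ 3.1
```

View pics/w3.png

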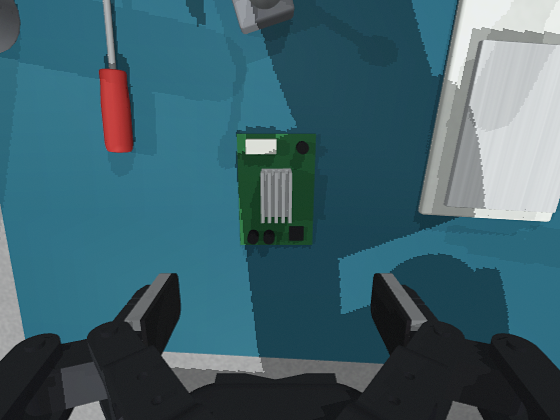

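The wrist view shows the heat-sink board (276,190) square between the fingers, 4° off world x, with the sink measuring 50 x 30. I descend and grip the sink.

```bash
python3 -m jog '[-0.001,0,0.06,0,0,0, -0.001,0,0.12,0,0,0, -0.001,0,0.175,0,0,0, -0.001,0,0.193,0,0,0, -0.001,0,0.193,0,0,0, -0.001,0,0.193,0,0,0]'; python3 -m jog '[0,0,0,0,0,0, 0,0,0,0,0,0, 0,0,0,0,0,0, 0,0,0,0,0,0, 0,0,0,0,0,0]' -1 50; python3 -m jog '[0,0,-0.01,0,0,0, 0,0,-0.04,0,0,0, 0,0,-0.08,0,0,0, 0,0,-0.09,0,0,0, 0,0,-0.09,0,0,0]'; python3 - <<'E'
from h import *
to(502.5,29,95,0)
E
```

```text
time: 18.02
tool_pos: [426.8, 254.0, 11.4]
tcp_rot: [-179.9, -0.2, 3.9]
ft_force: [0.6, -0.3, 1.0]
finger_gap: 85.6
grip_force: 0.0
time: 18.65
tool_pos: [425.2, 253.3, 9.5]
tcp_rot: [-180.0, -0.1, 3.9]
ft_force: [-0.7, -0.3, 6.5]
finger_gap: 29.3
grip_force: 51.2
time: 19.27
tool_pos: [425.0, 253.2, 99.1]
tcp_rot: [-180.0, -0.1, 3.9]
ft_force: [-0.3, -0.1, -2.1]
finger_gap: 29.2
grip_force: 50.3
row [0.0622, 0.2289, 0.0041, -0.0005, -0.0011, 0.0678] rows~ 3.8
```

```bash
python3 -m jog '[0.008,0.03,0,0,0,0.01, 0.02,0.075,0,0,0,0.03, 0.033,0.12,0,0,0,0.05, 0.046,0.17,0,0,0,0.068, 0.056,0.207,0,0,0,0.068, 0.062,0.229,0,0,0,0.068, 0.062,0.229,0,0,0,0.068]'; python3 -m jog '[0,0,0,0,0,0, 0,0,0,0,0,0, 0,0,0,0,0,0]'; python3 - <<'E'
from h import *
w=r.snapshot("wrist");C=cloud(w);P=C.reshape(-1,3); s=r.sense();print(s["tool_pos"])
save(w,"w4.png")
for o in r.outline_of(w,"board")[:2]:
  p=C[o["region"]];p=p[~np.isnan(p[:,0])];k=np.median(p[:,2]);print(o["score"],o["bbox"],k); q=p[(p[:,2]>84)&(p[:,2]<102)]; print("board",cv2.minAreaRect(q[:,:2].astype(np.float32)),np.percentile(q,[1,99],0))
t=r.snapshot("top");T=cloud(t)
for o in r.outline_of(t,"board")[:1]:
  p=T[o["region"]];p=p[~np.isnan(p[:,0])];print("top",o["score"],np.median(p,0));q=p[(p[:,2]>84)&(p[:,2]<105)]
  if len(q)>5: print(cv2.minAreaRect(q[:,:2].astype(np.float32)))
S=T.reshape(-1,3)
E
```

```text
time: 20.15
tool_pos: [501.0, 27.4, 96.7]
tcp_rot: [180.0, 0.2, -0.2]
ft_force: [-0.0, 0.5, -2.0]
finger_gap: 29.3
grip_force: 50.3
time: 20.52
tool_pos: [501.8, 29.5, 98.6]
tcp_rot: [-180.0, 0.0, 0.1]
ft_force: [0.9, 0.0, -2.4]
finger_gap: 29.1
grip_force: 50.3
[501.93039311  29.42384101  98.76064691]
0.92 [181.0, 149.2, 365.2, 373.9] 95.64012804283456
board ((500.98956298828125, 29.870704650878906), (80.606689453125, 120.6559829711914), 89.9927978515625) [[443.30416534  -9.53597967  92.87764161]
 [561.07059756  69.34928777 101.60751244]]
top 0.55 [634.50370963  30.47034048 119.15739091]
((632.2849731445312, 25.184432983398438), (39.26470947265625, 36.393009185791016), 2.092329502105713)
```

View pics/w4.png

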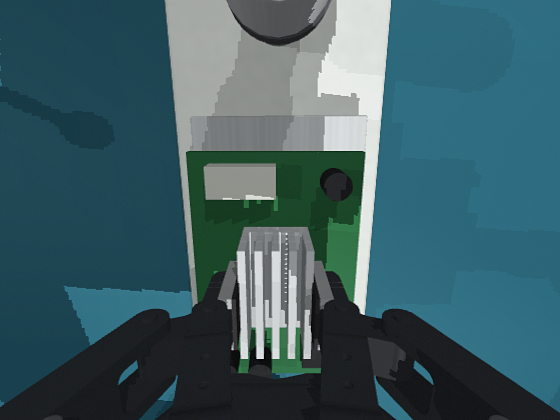

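The board is held level and square over the stage: centre (501, 29.9), angle 0°, front edge parallel to the stage edge at (190–365, 150). I lower it 59 mm.

```bash
python3 -m jog '[0.001,0,0.02,0,0,0, 0.001,0,0.042,0,0,0, 0.001,0,0.053,0,0,0, 0.001,0,0.056,0,0,0, 0.001,0,0.058,0,0,0, 0.001,0,0.059,0,0,0, 0.001,0,0.059,0,0,0, 0.001,0,0.059,0,0,0]'
```

```text
time: 21.72
tool_pos: [503.3, 28.7, 40.2]
tcp_rot: [180.0, -0.0, -0.0]
ft_force: [0.6, -0.5, -2.3]
finger_gap: 29.3
grip_force: 50.3
```

```bash
python3 -m jog '[0,0,0.001,0,0,0, 0,0,0.002,0,0,0, 0,0,0.002,0,0,0]'
```

```text
time: 22.1
tool_pos: [503.6, 28.7, 39.5]
tcp_rot: [180.0, -0.0, -0.0]
ft_force: [-7.9, -1.3, 14.9]
finger_gap: 29.2
grip_force: 52.2
```

```bash
python3 -m jog '[0,0,0,0,0,0, 0,0,0,0,0,0, 0,0,0,0,0,0]' 1; python3 -m jog '[0,0,-0.02,0,0,0, 0,0,-0.07,0,0,0, 0,0,-0.13,0,0,0, 0,0,-0.13,0,0,0, 0,0,-0.13,0,0,0]'; python3 - <<'E'
from h import *
w=r.snapshot("wrist");C=cloud(w)
for o in r.outline_of(w,"board")[:1]:
  p=C[o["region"]];q=p[(p[:,2]>31)&(p[:,2]<40)]; print("board",cv2.minAreaRect(q[:,:2].astype(np.float32)),np.median(q[:,2]))
for nm in("wrist","top","scene"):
  P=(C if nm=="wrist" else cloud(r.snapshot(nm))).reshape(-1,3)
  Q=P[(P[:,2]>20)&(P[:,2]<30)&(np.hypot(P[:,0]-612,P[:,1]-282)<55)]
  if len(Q)>20: print(nm,"box",cv2.minAreaRect(Q[:,:2].astype(np.float32)))
  Q=P[(P[:,2]>80)&(P[:,2]<115)&(np.hypot(P[:,0]-580,P[:,1]-270)<40)]
  if len(Q)>8: print("ball",np.percentile(Q,[2,98],0))
to(520,248,170,20.8)
E
```

```text
time: 22.48
tool_pos: [503.0, 28.8, 37.7]
tcp_rot: [-180.0, 0.0, -0.0]
ft_force: [0.4, -0.2, 0.4]
finger_gap: 81.4
grip_force: 0.0
time: 23.1
tool_pos: [503.1, 28.8, 167.7]
tcp_rot: [180.0, -0.0, -0.0]
ft_force: [-1.0, 0.1, -0.7]
finger_gap: 85.5
grip_force: 0.0
board ((502.1517333984375, 29.41558074951172), (80.94609069824219, 122.67724609375), 89.39039611816406) 35.79048574226224
wrist box ((597.1759643554688, 252.05674743652344), (13.810376167297363, 32.093387603759766), 76.36128997802734)
top box ((612.9100341796875, 283.12066650390625), (70.94355773925781, 50.502403259277344), 19.785367965698242)
ball [[570.68768487 260.02406204  94.21682896]
 [594.57414032 280.99869353 110.55856507]]
scene box ((616.188232421875, 282.82574462890625), (71.01724243164062, 57.330997467041016), 21.138938903808594)
ball [[575.90563522 259.76471316  81.79237621]
 [595.88090836 277.84564543 113.0187319 ]]
row [0.018, -0.2192, -0.0041, -0.0007, 0.0031, -0.3632] rows~ 3.5
```

The board is placed at (502, 29.4). Now the lever.

```bash
python3 -m jog '[0.004,-0.05,-0.004,0,0,-0.09, 0.008,-0.11,-0.004,0,0,-0.18, 0.013,-0.17,-0.004,0,0,-0.27, 0.018,-0.219,-0.004,0,0,-0.36, 0.018,-0.219,-0.004,0,0,-0.36, 0.018,-0.219,-0.004,0,0,-0.36]' -1; python3 -m jog '[0,0,0.04,0,0,0, 0,0,0.085,0,0,0, 0,0,0.085,0,0,0, 0,0,0.085,0,0,0]'; python3 - <<'E'
from h import *
for d in(0,60,110): to(523+d*.935,249.5+d*.355,85,20.8)
E
```

```text
time: 24.05
tool_pos: [520.4, 247.4, 170.5]
tcp_rot: [180.0, 0.1, 20.6]
ft_force: [-0.6, 0.0, 0.1]
finger_gap: -0.3
grip_force: 0.0
time: 24.55
tool_pos: [521.9, 247.1, 88.3]
tcp_rot: [180.0, -0.1, 20.5]
ft_force: [-0.4, 0.2, 1.2]
finger_gap: 0.0
grip_force: 0.0
row [0.0018, -0.0018, 0.0033, 0.0001, -0.0011, -0.0047] rows~ 0.1
row [0.0618, -0.0021, 0.0034, 0.0001, -0.0011, -0.0047] rows~ 1.0
row [0.1118, -0.0023, 0.0034, 0.0001, -0.0011, -0.0047] rows~ 1.8
```

```bash
python3 -m jog '[0.02,-0.002,0.003,0,0,0, 0.035,-0.002,0.003,0,0,0, 0.05,-0.002,0.003,0,0,0, 0.065,-0.002,0.003,0,0,0, 0.08,-0.002,0.003,0,0,0, 0.095,-0.002,0.003,0,0,0, 0.105,-0.002,0.003,0,0,0, 0.108,-0.002,0.003,0,0,0]'; python3 - <<'E'
from h import *
for nm in("top","scene"):
  P=cloud(r.snapshot(nm)).reshape(-1,3)
  Q=P[(P[:,2]>80)&(P[:,2]<112)&(np.hypot(P[:,0]-652,P[:,1]-297)<30)]
  if len(Q)>4: print(nm,len(Q),np.percentile(Q,[2,50,98],0))
print(r.sense()["tool_pos"])
E
```

```text
time: 25.55
tool_pos: [622.8, 287.9, 85.4]
tcp_rot: [180.0, -0.1, 20.6]
ft_force: [-0.7, 0.0, 0.5]
finger_gap: 0.2
grip_force: 0.3
scene 59 [[628.5917811  277.29471944  88.5561535 ]
 [648.01951494 289.25059297 103.16182861]
 [659.82024607 304.544031   110.94929358]]
[622.05994396 287.7675828   84.70247559]
```

```bash
python3 -m jog '[0.002,0,0,0,0,0, 0.004,0,0,0,0,0, 0.004,0,0,0,0,0]'; python3 -m jog '[-0.03,0,0,0,0,0, -0.09,0,0,0,0,0, -0.11,0,-0.06,0,0,0, -0.11,0,-0.12,0,0,0, -0.11,-0.0,-0.12,0,0,0]'; python3 - <<'E'
from h import *
for nm in("top","scene"):
  s=r.snapshot(nm);P=cloud(s).reshape(-1,3)
  if nm=="scene": save(s,"fin.png",(160,160,380,300),3)
  Q=P[(P[:,2]>78)&(P[:,2]<112)&(np.hypot(P[:,0]-630,P[:,1]-290)<50)]
  if len(Q)>4: print(nm,len(Q),np.percentile(Q,[2,50,98],0))
  for lo,hi,x,y,R_ in((74,80,399,-294,50),(117,124,637,29.5,27),(33,40,502,29,85)):
    Q=P[(P[:,2]>lo)&(P[:,2]<hi)&(np.hypot(P[:,0]-x,P[:,1]-y)<R_)]; print(cv2.minAreaRect(Q[:,:2].astype(np.float32)) if len(Q)>3 else 0)
E
```

```text
time: 26.02
tool_pos: [625.1, 289.1, 83.6]
tcp_rot: [-180.0, 0.0, 20.6]
ft_force: [-1.1, -0.5, -0.1]
finger_gap: -0.0
grip_force: 0.3
time: 26.65
tool_pos: [525.6, 251.7, 211.4]
tcp_rot: [180.0, -0.7, 20.6]
ft_force: [0.8, 0.3, -0.6]
finger_gap: 0.1
grip_force: 0.0
top 59 [[636.72579262 285.14135577  85.53144951]
 [647.86268769 294.64729746 101.16004498]
 [658.70111145 306.3371006  108.00066421]]
((398.6141662597656, -293.9565734863281), (79.8275146484375, 81.71588897705078), 12.629889488220215)
((636.7332153320312, 30.986412048339844), (46.4847526550293, 48.2149543762207), 42.41984939575195)
((503.3423156738281, 28.675128936767578), (146.31761169433594, 106.65650177001953), 0.7070942521095276)
scene 39 [[643.39622933 281.00381502  79.37498861]
 [654.46944519 290.64287944 101.23487475]
 [666.94539767 303.58906066 108.80744706]]
((399.86224365234375, -294.56573486328125), (83.39994049072266, 80.1115951538086), 13.243156433105469)
((637.207763671875, 28.185762405395508), (47.19916915893555, 45.94202423095703), 19.0967960357666)
((505.504638671875, 26.214752197265625), (109.19839477539062, 143.7280731201172), 89.04003143310547)
```

View pics/fin.png

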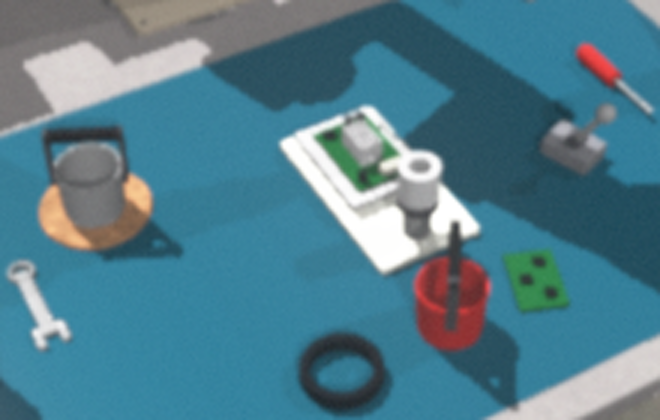

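The picture shows the pot upright on the mat (92,185), the sleeve seated on the column (420,180), the board flat and square on the stage (355,150), and the lever leaning over to +x (605,112). The ball measures about 0.9–0.98 rad, so I give it one more gentle push for margin.

```bash
python3 -m jog '[0,0,0.06,0,0,0, 0,0,0.12,0,0,0, 0.05,0,0.12,0,0,0, 0.095,0,0.12,0,0,0, 0.108,0,0.12,0,0,0, 0.112,0,0.12,0,0,0, 0.114,0,0.12,0,0,0, 0.114,0,0.12,0,0,0]'; python3 -m jog '[-0.03,0,0,0,0,0, -0.09,0,0,0,0,0, -0.11,0,-0.06,0,0,0, -0.11,0,-0.12,0,0,0, -0.11,0,-0.12,0,0,0, -0.11,0,-0.12,0,0,0, -0.11,0,-0.12,0,0,0]'; python3 - <<'E'
from h import *
P=cloud(r.snapshot("top")).reshape(-1,3)
Q=P[(P[:,2]>78)&(P[:,2]<112)&(np.hypot(P[:,0]-635,P[:,1]-290)<50)]; print(np.percentile(Q,[2,50,98],0))
E
```

```text
time: 27.75
tool_pos: [625.9, 289.3, 81.0]
tcp_rot: [180.0, 0.4, 20.6]
ft_force: [-4.5, -2.5, -3.9]
finger_gap: -0.2
grip_force: 2.7
time: 28.62
tool_pos: [524.8, 251.3, 201.6]
tcp_rot: [180.0, 0.2, 20.6]
ft_force: [0.6, -0.5, -0.4]
finger_gap: 0.2
grip_force: 0.0
[[636.7502697  284.49525136  82.74250816]
 [648.25484723 294.30459742 101.42117716]
 [660.42109696 305.10722778 107.94887793]]
```

The push met resistance, so the lever is at its end stop. Handing in.

```bash
python3 -c "
from bench import r
print(r.hand_in())"
```

```text
the job is handed in; nothing more can be done
None
```

I handed the job in after about 29 s of robot time; it returned no verdict, but by my own measurements the pot is upright on the mat, the sleeve is on the shoulder, the board is flat and square on the stage, and the lever is over at its end stop.

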